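# Tap the glue-up wedge tight with the mallet

### The arm

A 7-joint arm with a two-finger parallel gripper is mounted at the origin on the work surface. World frame = base frame: x ahead of the robot, y to its left, z up, the work surface at z = 0. Lengths are in m, angles in rad, forces in N, time in s.
With the tool pointing down it reaches from about 0.425 to 0.925 m from the base axis. Payload 6.8 kg.
Tool frame: the origin (TCP) lies at the very end of the fingers, on their centre line; the grasp point (between the pads) lies 19 mm behind it; z points along the fingers, y is the line along which they close (so a half turn about z gives the same grasp; the last joint's range is limited). The gripper opens to 85 mm and grips with 20 to 120 N. Pads are 22 mm wide; open, the fingers measure 114 mm over their backs; the gripper's body (76 mm by 85 mm) begins 54 mm behind the grasp point. The pads swing forward as they close: fully open they stand 13 mm farther back than shut.
Start: joints at [1.148, 0.477, 0.022, 1.555, -0.011, 1.109, -0.083], TCP at [0.209, -0.642, 0.231] pointing down, gripper open.
Joint ranges: [-2.96, 2.96], [-0.34, 2.1], [-1.41, 1.46], [0.24, 2.44], [-1.37, 4.51], [0.17, 1.92], [-2.96, 2.96]. Speed limits (rad/s): [2.39, 2.39, 3.14, 3.14, 3.14, 3.14, 3.14].

### API

Orientations are given as a unit quaternion [w, x, y, z].
In Python, from station import get_obs, read_camera, hand_in gives the robot as it stands.
- The arm moves only by the tool arm_command, never from a script. Its argument "commands" is one flat list of numbers, 7 for each row, row after row: the shift along the tool's x, y, z in m, then the turn, a rotation vector about the tool's x, y, z in degrees, then the opening, from 0 (shut) to 1 (fully open). In form: [tx, ty, tz, rx, ry, rz, fingers, tx, ty, tz, rx, ry, rz, fingers, ...]. A call has 1 to 8 rows; each row is the pose to reach, as a shift and turn from the pose commanded when the call began, along the tool's axes at that moment; what a row does not reach only later rows make up. A row lasts 1/10 s, in which the tool goes at most 50 mm and 8.59 degrees, less where a joint would pass 70% of its speed; a pose out of reach is approached as far as the arm can. A call with a gripper value outside its range is refused whole. The fingers move at their own pace and stop on an object; "force" is the grip in N (left out, the last holds). Time passes only in rows, so rows that repeat a pose let the fingers close. It gives the time, the measured TCP pose, the force, the opening and the grip force at its end, in the units of the state.
- get_obs(): the state, without advancing time (a new reading comes with each control period).
- read_camera(name): name is "scene" or "top"; returns a dict with "img" (480x640x3 uint8, red, green, blue), "camera_matrix" (3x3 intrinsics, pixels), "k1" (the pictures are not rectified: a ray, as slopes to the right and down, at radius r is drawn at 1 + k1 r^2 times it, then the intrinsics apply), "pose" (4x4, takes a point from camera to world coordinates). Camera axes: x right, y down, z forward; pixel columns grow to the right and rows downward; lengths in m; the calibration is good to about 2 mm. A picture is of the moment at which its call begins. There is no depth.
- hand_in(): hands the job in; it is judged then, once.
The state is a dict: "t": time; "q": joint angles; "joint_vel": joint speeds; "joint_torque": joint torques, N m; "eef_pos": TCP position; "tool_rot": TCP orientation; "contact_force": force on the tool from outside, world axes, zero at the start; "torque": the same for the moment, N m; "gripper_width": opening from 0.0 (shut) to 1.0 (fully open); "grasp_force": force on a finger pad.
Only numpy, scipy, OpenCV 4.12 (cv2) and the standard library are available. Lean on these libraries where they do the work, as an engineer would, in place of code of your own. Each camera call takes 0.05 s, during which the arm holds its last target. There are 200 camera calls.

### The job

Pick up the orange-headed mallet (leave the steel hammer where it lies) and use its head, never the hand, to tap the yellow wedge lengthwise into the glue-up board: a first tap only part of the way, draw the mallet clear, then tap again until the wedge goes no further and sits tight. Then lay the mallet back down on the bare table without dropping it, and let go.

Things in the scene. Friction and masses are not known exactly. Their poses are not given: they have to be found in the camera images.
- mallet_grip (a point): Loose mallet, 0.3 kg, lying flat. Orange head with black end faces: 50 mm along the handle, 90 face to face, 50 high. Wooden handle 22 mm wide, 26 high, level at half the head's height, ending 165 mm from head centre. Point: grip place mid-handle, 25 mm above the table, 55 mm from head centre. x along the handle to the head, y to one of two equal striking faces (45 mm off the handle's line), z up.
- wedge_butt (a point): Centre of the broad end face (44 mm wide, 30 high; 31 mm above table) of the yellow wedge lying in a tapered channel on a fixed plywood board (15 mm thick, dark battens to 45 mm). It juts 70 mm past the board over bare table at joint 0, 30 mm when home. Moves with the wedge. y: level way to drive it, towards its thin end; x: to the right of that, seen from above, over the painted panel; z up.
- wedge (a joint): How far the wedge is driven in, m. Starts at 0 to 0.012; home, tight between the battens, at its stop at 0.040. Slides with about 5 N of drag (6 to 7 N tapped at 0.05 m/s), stays where left, does not spring back, and stands firm against more force when home.
- hammer: Bystander: loose steel hammer 260 mm long with a brown round wooden handle, lying flat, head away from the robot. Origin half-way along its length on the underside, x along the handle towards its head. To be left alone.
Not all that is in view belongs to the job. Leave any blue look-alike of the part that bears mallet_grip alone.

How it is judged:
On the way, in this order (a step that is already met when the one before it is completed fails the run):
1. the mallet has driven the wedge forward by more than 3 mm (distance of wedge_butt from where it was at the start of the episode above 0.003 m and contact force between mallet and wedge above 0.5 N), for 0.02 s.
2. the mallet is drawn clear of the wedge while the wedge is still at least 5 mm short of its stop (contact force between mallet and wedge below 0.05 N and value of joint wedge below 0.035 m), for 0.15 s.
3. the mallet drives the wedge home, to within 3 mm of its stop (value of joint wedge above 0.037 m and contact force between mallet and wedge above 0.5 N), for 0.02 s.
At the end, for the whole second after the job is handed in: The wedge is home, within 3 mm of its stop; the mallet lies at rest on the bare table (grip point less than 35 mm above it), released; the steel hammer is within 30 mm of where it lay (value of joint wedge above 0.037 m and height (world z) of mallet_grip below 0.035 m and linear speed of mallet below 0.02 m/s and distance of hammer from where it was at the start of the episode below 0.03 m); the robot touches nothing.
It fails at once if the hand or arm presses on the wedge itself (more than 1 N) (contact force between any of the fingers, the arm and wedge above 1 N).
It fails at once if the steel hammer is moved more than 30 mm (distance of hammer from where it was at the start of the episode above 0.03 m).
It fails at once if the mallet is dropped (falls faster than 0.8 m/s with the fingers off it) (linear speed of mallet above 0.8 m/s and contact force between the fingers and mallet below 0.1 N).
It also fails if it takes over 51 s, if anything falls off the work surface, if the arm or the gripper's body presses on something with over 40 N, if the wrist force passes 120 N, or if a joint passes its speed limit or range.

## Working session

There is one attempt and no reset: what is moved stays moved. The work goes in short steps, Python scripts to look and compute and a tool call to move; the robot and the scene stay as the last step left them, time stands still between calls to the robot, and variables do not carry over. Pictures are saved under pics/ and viewed, at most 10 in all, crops included, and the job is handed in when it is done.

Besides the shell and the picture viewer there is one more tool, called as name(argument=value, ...) on one line, values as JSON. arm_command: Moves the arm, as the interface text tells. Its arguments: {"type":"object","properties":{"commands":{"type":"array","items":{"type":"number"}},"force":{"type":"number"}},"required":["commands"]}

```bash
mkdir -p pics; cat > h.py <<'E'
import numpy as np,cv2
from station import get_obs,read_camera,hand_in
def ray(c,u,v,z):
    K=np.array(c["camera_matrix"]);d=np.array([(u-K[0,2])/K[0,0],(v-K[1,2])/K[1,1]]);s=d.copy()
    for _ in range(30): s=d/(1+c["k1"]*(s@s))
    P=np.array(c["pose"]);r=P[:3,:3]@np.array([s[0],s[1],1]);o=P[:3,3]
    return o+r*(z-o[2])/r[2]
E
python3 - <<'E'
from h import *
import pickle
for n in("top","scene"):
    c=read_camera(n);cv2.imwrite(f"pics/{n}0.png",c["img"][:,:,::-1]);pickle.dump(c,open(n+".pkl","wb"));print(n,c["pose"],c["k1"],c["camera_matrix"])
print(get_obs())
E
```

```text
top [[ 0.01818504 -0.98314565  0.1819174   0.29684545]
 [-0.99944208 -0.01277639  0.03085927 -0.0545755 ]
 [-0.02801491 -0.18237708 -0.98282947  0.83976293]
 [ 0.          0.          0.          1.        ]] -0.07133547667587053 [[522.06617536   0.         321.811298  ]
 [  0.         522.06617536 239.9901808 ]
 [  0.           0.           1.        ]]
scene [[ 0.34311526  0.61642554 -0.70872524  1.10769757]
 [ 0.93928133 -0.22136085  0.26220214 -0.27185437]
 [ 0.00474407 -0.75565794 -0.65494929  0.65806743]
 [ 0.          0.          0.          1.        ]] -0.04769195219107716 [[501.50110776   0.         313.77313951]
 [  0.         501.50110776 245.68066624]
 [  0.           0.           1.        ]]
{'t': 0.1, 'q': array([ 1.14787899,  0.47772708,  0.02235366,  1.55634377, -0.01155078,
        1.10929722, -0.08304142]), 'joint_vel': array([-0.00121572, -0.00147469,  0.00030291,  0.00014266, -0.00146798,
       -0.00050156,  0.00056787]), 'joint_torque': array([ 4.78318630e-03, -5.97759247e+01,  1.61340762e+00, -2.81953490e+01,
        1.26993185e-02,  5.03743038e-03,  2.13372846e-05]), 'eef_pos': array([ 0.20884181, -0.64132163,  0.23042039]), 'tool_rot': array([-8.06630238e-04,  9.87632853e-01,  1.56782234e-01, -1.68357706e-04]), 'contact_force': array([ 0.47736826,  0.16045699, -1.04632379]), 'torque': array([ 0.06450591,  0.01302991, -0.02442065]), 'grasp_force': 0.0, 'gripper_width': 0.9997975316009624}
```

View pics/top0.png

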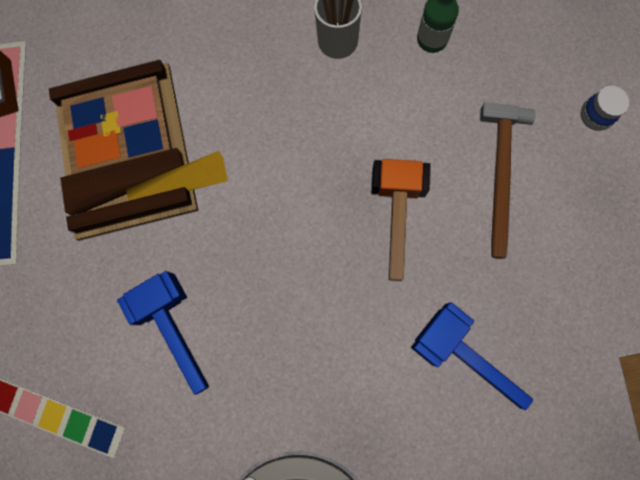

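View pics/scene0.png

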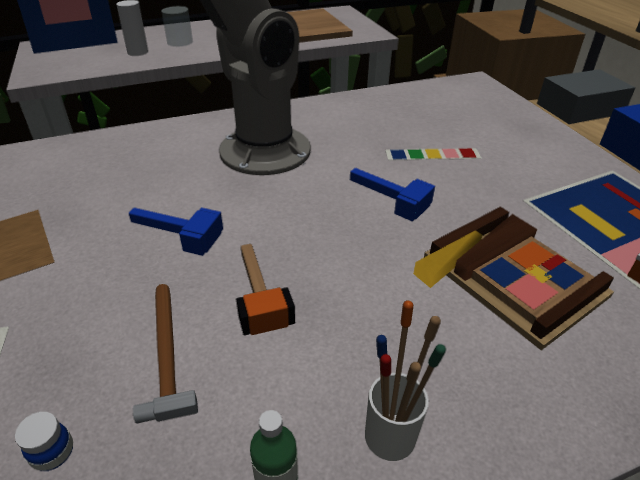

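The top view shows the mallet with its head at about (402,178) and handle end at (397,278). The wedge butt is near (224,168), pointing left (+y), and the hammer is at x≈503. I'll enlarge the mallet and wedge.

```bash
python3 - <<'E'
import cv2
a=cv2.imread("pics/top0.png")
l=cv2.resize(a[140:240,160:240],None,fx=5,fy=5,interpolation=2)
r=cv2.resize(a[150:290,365:439],None,fx=500/140,fy=500/140,interpolation=2)
cv2.imwrite("pics/crop.png",cv2.hconcat([l,r[:500]]));print(l.shape,r.shape)
E
```

```text
(500, 400, 3) (500, 264, 3)
```

View pics/crop.png

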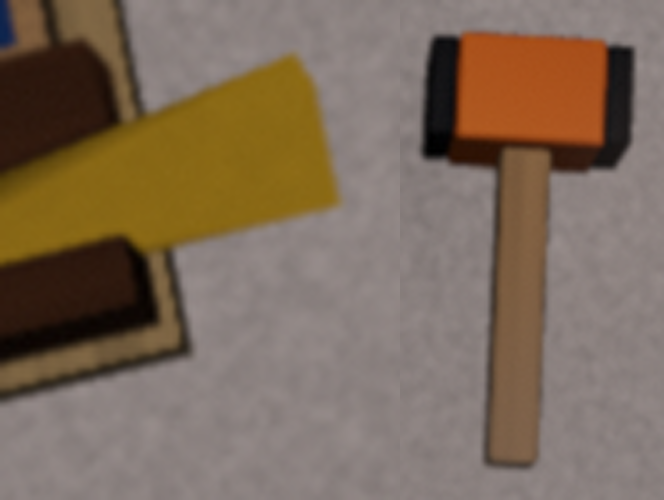

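Crop readings: wedge butt top corner at (295,55) at z=0.046, and bottom corners at (317,85) and (340,205) at z=0.016. The mallet handle's top centre line runs from (525,147) to (511,463). The head's orange top spans (460,34), (606,40), (603,143) and (455,138).

```bash
cat > m.py <<'E'
from h import *
import pickle
from scipy.spatial.transform import Rotation as R
c=pickle.load(open("top.pkl","rb"))
W=lambda x,y,z:ray(c,160+(x+.5)/5-.5,140+(y+.5)/5-.5,z)
M=lambda x,y,z:ray(c,365+(x-400)/3.5714,150+y/3.5714,z)
a,b,d=W(295,55,.046),W(317,85,.016),W(340,205,.016)
print("wedge",a,b,d,np.linalg.norm(b-d)); 
butt=(b+d)/2;butt[2]=.031;x=(b-d)/np.linalg.norm(b-d);print("butt",butt,"x ang",np.degrees(np.arctan2(x[1],x[0])))
# wedge ang alternatives: board edge bottom
h1,h2=M(525,147,.038),M(511,463,.038);print("handle",h1,h2,np.linalg.norm(h1-h2))
hc=np.mean([M(460,34,.05),M(606,40,.05),M(603,143,.05),M(455,138,.05)],axis=0)
print("head",hc,np.linalg.norm(hc-h2))
v=(hc-h2)[:2];print("ang",np.degrees(np.arctan2(v[1],v[0])),"grip",hc[:2]-.055*v/np.linalg.norm(v))
H=lambda u,v:ray(c,u,v,.01)
print("hammer",H(508,113),H(500,255))
# board
print("board", ray(c,197,210,.015),ray(c,78,238,.015),ray(c,168,65,.015))
o=get_obs();q=o["tool_rot"];print(R.from_quat(np.r_[q[1:],q[0]]).as_matrix())
E
python3 m.py
```

```text
wedge [0.58843972 0.13979797 0.046     ] [0.588907   0.13907377 0.016     ] [0.54720374 0.12901043 0.016     ] 0.0429002572221028
butt [0.56805537 0.1340421  0.031     ] x ang 13.566591133351054
handle [ 0.5256587  -0.15208515  0.038     ] [ 0.38473746 -0.14475758  0.038     ] 0.1411116201844802
head [ 0.54902402 -0.1535788   0.05      ] 0.16496025743467368
ang -3.073494315379856 grip [ 0.49410313 -0.15062987]
hammer [ 0.6740547  -0.34111802  0.01      ] [ 0.42962969 -0.31534314  0.01      ]
board [0.49695418 0.17739712 0.015     ] [0.44760681 0.37557399 0.015     ] [0.75867607 0.2473689  0.015     ]
[[ 9.50838605e-01  3.09686299e-01 -5.85481785e-04]
 [ 3.09686843e-01 -9.50837361e-01  1.54051805e-03]
 [-7.96206207e-05 -1.64610004e-03 -9.99998642e-01]]
```

```bash
cat > go.py <<'E'
import sys
from h import *
from scipy.spatial.transform import Rotation as R
x,y,z,yaw=map(float,sys.argv[1:5]);o=get_obs();q=o["tool_rot"];T=R.from_quat(np.r_[q[1:],q[0]])
G=R.from_euler("z",yaw,degrees=True)*R.from_euler("x",180,degrees=True)
print("t",o["t"],o["eef_pos"].round(4),"F",o["contact_force"].round(1),"w",round(o["gripper_width"],3),round(o["grasp_force"],1))
s=T.inv().apply(np.array([x,y,z])-o["eef_pos"]);print("shift",s.round(4),"turn",(T.inv()*G).as_rotvec(degrees=True).round(2),"rows",np.linalg.norm(s)/.05)
E
python3 go.py .494 -.1506 .10 -3.1
```

```text
t 0.1 [ 0.2088 -0.6413  0.2304] F [ 0.5  0.2 -1. ] w 1.0 0.0
shift [ 0.4231 -0.3781  0.131 ] turn [-9.000e-02  2.000e-02  2.114e+01] rows 11.6470149568566
```

arm_command(commands=[0.032, -0.029, 0.0, 0, 0, 2, 1, 0.064, -0.058, 0.01, 0, 0, 4, 1, 0.096, -0.087, 0.01, 0, 0, 6, 1, 0.128, -0.116, 0.02, 0, 0, 8, 1, 0.16, -0.145, 0.02, 0, 0, 11, 1, 0.192, -0.174, 0.03, 0, 0, 14, 1, 0.224, -0.203, 0.04, 0, 0, 17, 1, 0.256, -0.232, 0.05, 0, 0, 21.1, 1])

```text
t: 0.9
eef_pos: [0.381, -0.3403, 0.1809]
tool_rot: [-0.0, 1.0, -0.028, 0.0]
contact_force: [0.9, -1.2, -0.4]
gripper_width: 1.001
grasp_force: 0.0
```

```bash
python3 go.py .494 -.1506 .10 -3.1
```

```text
t 0.9 [ 0.381  -0.3403  0.1809] F [ 0.9 -1.2 -0.4] w 1.001 0.0
shift [ 0.1022 -0.1958  0.0809] turn [-0.   -0.   -0.12] rows 4.703589989765091
```

arm_command(commands=[0.02, -0.039, 0.016, 0, 0, 0, 1, 0.04, -0.078, 0.032, 0, 0, 0, 1, 0.06, -0.117, 0.048, 0, 0, 0, 1, 0.08, -0.156, 0.065, 0, 0, 0, 1, 0.102, -0.196, 0.08, 0, 0, 0, 1, 0.102, -0.196, 0.11, 0, 0, 0, 1, 0.102, -0.196, 0.14, 0, 0, 0, 1, 0.102, -0.196, 0.14, 0, 0, 0, 1])

```text
t: 1.7
eef_pos: [0.49, -0.1506, 0.038]
tool_rot: [-0.001, 1.0, -0.026, -0.004]
contact_force: [-1.6, -0.3, 0.3]
gripper_width: 0.999
grasp_force: 0.0
```

```bash
python3 go.py .494 -.1506 .008 -3.1; python3 -c "
from h import *
c=read_camera('scene');cv2.imwrite('pics/s1.png',cv2.resize(c['img'][160:360,170:400,::-1],None,fx=3,fy=3))"
```

```text
t 1.7 [ 0.49   -0.1506  0.038 ] F [-1.6 -0.3  0.3] w 0.999 0.0
shift [ 0.0042 -0.0001  0.03  ] turn [-0.07  0.42  0.1 ] rows 0.6054051356464254
```

View pics/s1.png

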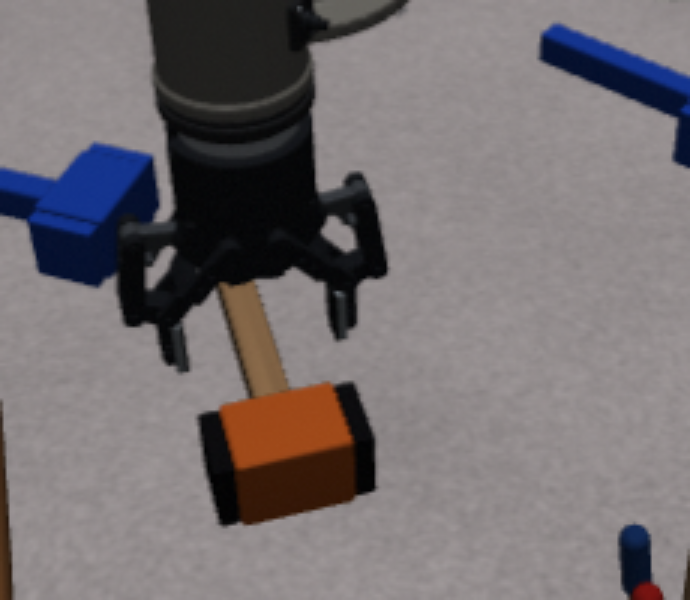

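The open fingers straddle the handle at about (235,330) in the crop, behind the head, and line up with it.

arm_command(commands=[0.004, 0, 0.01, 0, 0.4, 0, 1, 0.004, 0, 0.02, 0, 0.4, 0, 1, 0.004, 0, 0.03, 0, 0.4, 0, 1, 0.004, 0, 0.03, 0, 0.4, 0, 0, 0.004, 0, 0.03, 0, 0.4, 0, 0, 0.004, 0, 0.03, 0, 0.4, 0, 0, 0.004, 0, 0.03, 0, 0.4, 0, 0, 0.004, 0, 0.03, 0, 0.4, 0, 0], force=110)

```text
t: 2.55
eef_pos: [0.4973, -0.1518, 0.012]
tool_rot: [0.0, 1.0, -0.027, 0.004]
contact_force: [-1.7, 0.9, 6.2]
gripper_width: 0.237
grasp_force: 107.1
```

```bash
python3 go.py .494 -.1506 .008 -3.1
```

```text
t 2.55 [ 0.4973 -0.1518  0.012 ] F [-1.7  0.9  6.2] w 0.237 107.1
shift [-0.0034 -0.001   0.004 ] turn [-0.   -0.45  0.05] rows 0.10624670694800768
```

arm_command(commands=[0, 0, -0.01, 0, -0.4, 0, 0, 0, 0, -0.025, 0, -0.4, 0, 0, 0, 0, -0.04, 0, -0.4, 0, 0, 0, 0, -0.06, 0, -0.4, 0, 0, 0, 0, -0.06, 0, -0.4, 0, 0])

```text
t: 3.05
eef_pos: [0.4977, -0.1522, 0.0731]
tool_rot: [0.0, 1.0, -0.027, 0.002]
contact_force: [-0.3, -0.2, -3.3]
gripper_width: 0.243
grasp_force: 107.8
```

```bash
python3 go.py .525 -.0 .06 13.7; python3 -c "
from h import *
c=read_camera('scene');cv2.imwrite('pics/s2.png',cv2.resize(c['img'][160:360,170:400,::-1],None,fx=3,fy=3))"
```

```text
t 3.05 [ 0.4977 -0.1522  0.0731] F [-0.3 -0.2 -3.3] w 0.243 107.8
shift [ 0.019  -0.1535  0.0131] turn [  0.07  -0.19 -16.78] rows 3.1045515491259676
```

View pics/s2.png

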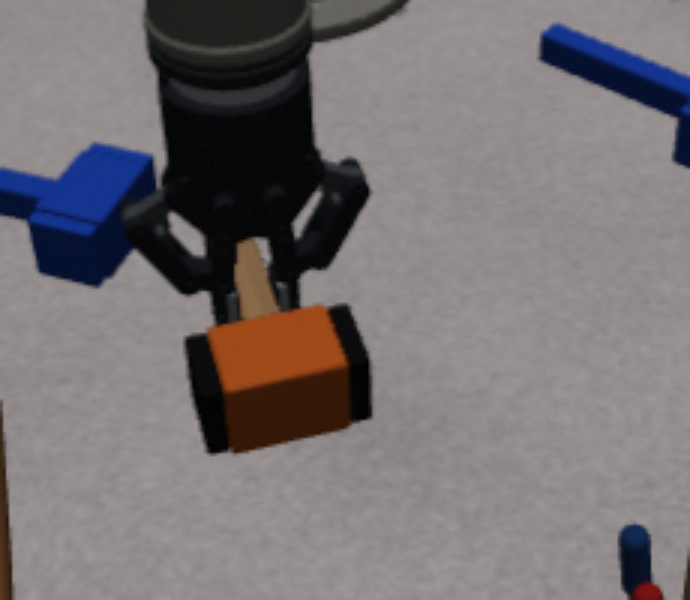

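The mallet is held level in the fingers, with the head at about (280,375) in the crop. Next I go to a pose 50 mm short of the butt.

```bash
python3 go.py .5405 .0295 .021 13.7
```

```text
t 3.1 [ 0.497  -0.1521  0.0719] F [ 0.4  0.9 -4.2] w 0.234 107.8
shift [ 0.0336 -0.1837  0.0509] turn [  0.04  -0.1  -16.77] rows 3.8713958396770525
```

arm_command(commands=[0.006, -0.03, 0.0, 0, 0, -3, 0, 0.012, -0.06, 0.0, 0, 0, -6, 0, 0.018, -0.09, 0.01, 0, 0, -9, 0, 0.024, -0.12, 0.02, 0, 0, -12, 0, 0.03, -0.15, 0.03, 0, 0, -15, 0, 0.033, -0.17, 0.04, 0, 0, -16.8, 0, 0.034, -0.184, 0.051, 0, 0, -16.8, 0, 0.034, -0.184, 0.051, 0, 0, -16.8, 0])

```text
t: 3.9
eef_pos: [0.5384, 0.0328, 0.0178]
tool_rot: [-0.001, 0.993, 0.122, -0.002]
contact_force: [-0.8, 0.2, -4.2]
gripper_width: 0.236
grasp_force: 107.9
```

```bash
python3 - <<'E'
from h import *
c=read_camera('top');cv2.imwrite('pics/t1.png',cv2.resize(c['img'][120:240,150:310,::-1],None,fx=5,fy=5,interpolation=2))
E
python3 go.py .5405 .0295 .021 13.7
```

```text
t 3.95 [0.5387 0.0307 0.0186] F [ 0.3  0.2 -3.9] w 0.241 107.9
shift [ 0.0014  0.0016 -0.0024] turn [-0.04  0.2   0.16] rows 0.06439802556247645
```

View pics/t1.png

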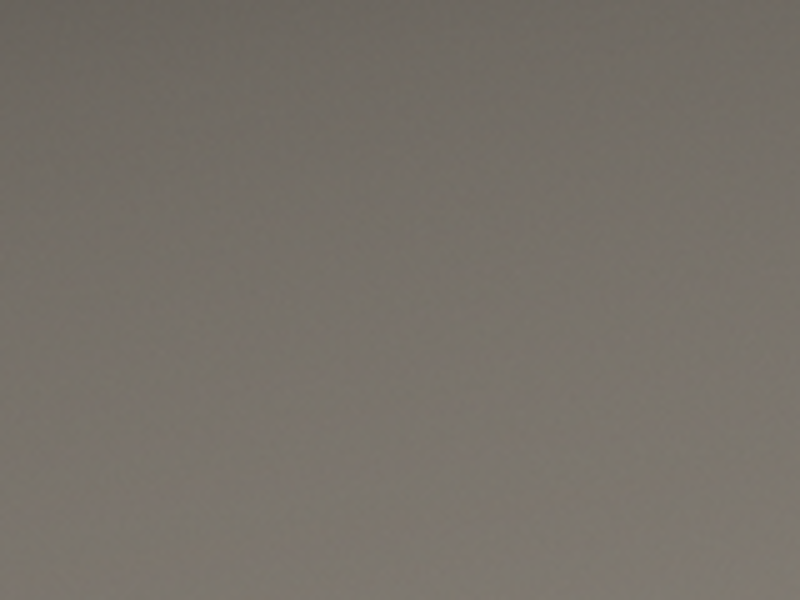

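The arm blocks the top camera, so this picture shows nothing useful. I'll use the scene camera.

```bash
python3 - <<'E'
from h import *
c=read_camera('scene');cv2.imwrite('pics/s3.png',cv2.resize(c['img'][180:330,330:530,::-1],None,fx=4,fy=4,interpolation=2))
E
```

```text
(no output)
```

View pics/s3.png

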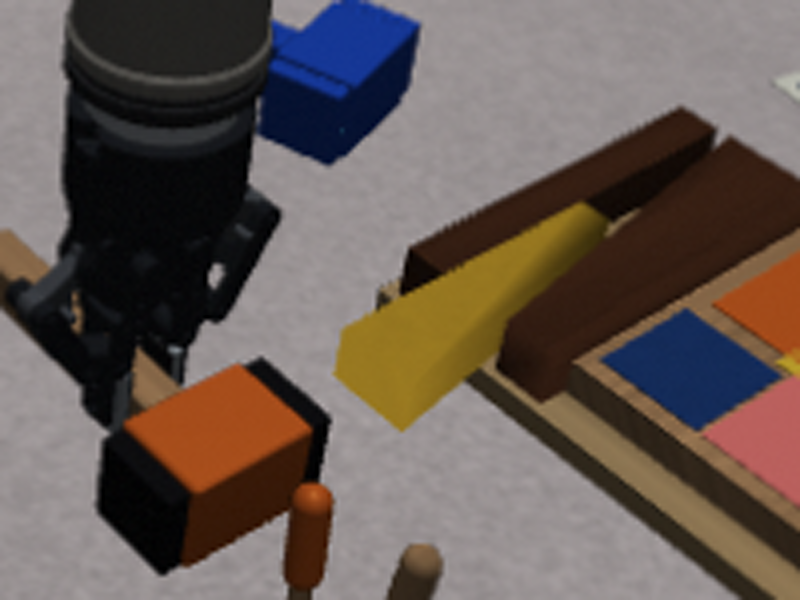

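The head is clear of the butt and lined up with it. The butt corners in the crop are (345,330), (418,378), (402,430) and (335,375). The leading face's top edge runs from (262,360) to (328,418).

```bash
python3 - <<'E'
from h import *
import pickle
c=pickle.load(open("scene.pkl","rb"))
f=lambda x,y,z:ray(c,330+x/4,180+y/4,z).round(4)
for p in[(345,330,.046),(418,378,.046),(402,430,.016),(335,375,.016),(262,360,.056),(328,418,.056)]:print(f(*p))
d=np.array([-.237,.9715])
print((np.mean([f(345,330,.046),f(418,378,.046),f(402,430,.016),f(335,375,.016)],0)[:2]),
 "gap",(f(402,430,.016)+f(335,375,.016)-f(262,360,.056)-f(328,418,.056))[:2]/2@d)
E
python3 go.py .5405 .0295 .021 13.7
```

```text
[0.5511 0.1309 0.046 ]
[0.5895 0.1461 0.046 ]
[0.591  0.1427 0.016 ]
[0.5493 0.1315 0.016 ]
[0.565  0.0809 0.056 ]
[0.6062 0.0909 0.056 ]
[0.570225 0.1378  ] gap 0.053402450000000004
t 4.0 [0.5392 0.0294 0.0193] F [ 0.2 -0.8 -3.2] w 0.237 107.9
shift [ 0.0013  0.0002 -0.0017] turn [0.01 0.15 0.05] rows 0.04284399825312039
```

arm_command(commands=[0.001, -0.015, -0.001, 0, 0, 0, 0, 0.001, -0.03, -0.001, 0, 0, 0, 0, 0.001, -0.042, -0.001, 0, 0, 0, 0, 0.001, -0.047, -0.001, 0, 0, 0, 0, 0.001, -0.052, -0.001, 0, 0, 0, 0, 0.001, -0.057, -0.001, 0, 0, 0, 0, 0.001, -0.062, -0.001, 0, 0, 0, 0])

```text
t: 4.7
eef_pos: [0.5268, 0.0879, 0.0216]
tool_rot: [0.001, 0.993, 0.118, -0.0]
contact_force: [-1.4, -7.2, -1.0]
gripper_width: 0.236
grasp_force: 108.5
```

```bash
python3 - <<'E'
from h import *
c=read_camera('scene');cv2.imwrite('pics/s4.png',cv2.resize(c['img'][180:330,330:530,::-1],None,fx=4,fy=4,interpolation=2))
E
python3 go.py .5405 .0295 .021 13.7
```

```text
t 4.75 [0.5265 0.0891 0.0216] F [-0.4 -4.8 -1.9] w 0.238 108.5
shift [-0.0005  0.0613  0.0007] turn [ 0.11  0.03 -0.07] rows 1.225235320720261
```

View pics/s4.png

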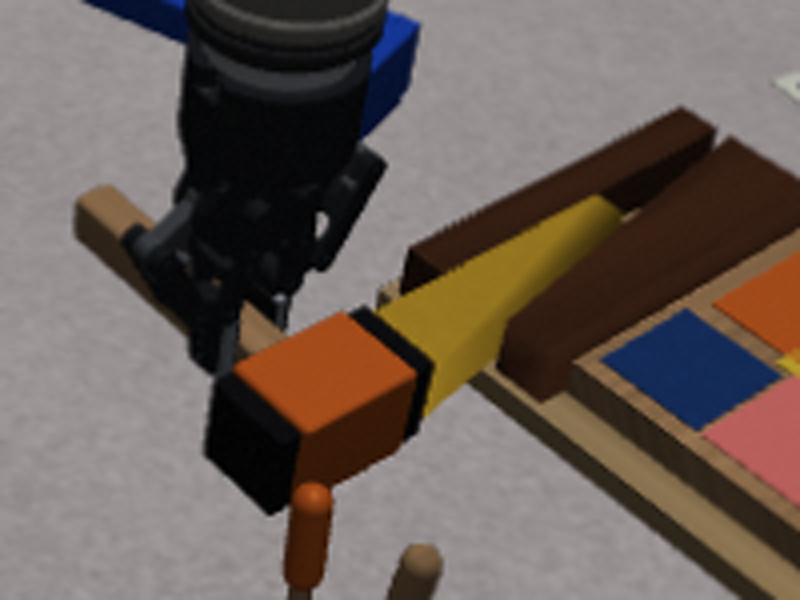

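The black face is against the butt at about (400,370). The thin tip moved from about (600,212) to (618,206), roughly 8 mm, with 7 N of force. Now I draw back.

arm_command(commands=[0, 0.01, 0, 0, 0, 0, 0, 0, 0.025, 0, 0, 0, 0, 0, 0, 0.03, 0, 0, 0, 0, 0, 0, 0.03, 0, 0, 0, 0, 0, 0, 0.03, 0, 0, 0, 0, 0, 0, 0.03, 0, 0, 0, 0, 0])

```text
t: 5.35
eef_pos: [0.5336, 0.0619, 0.0213]
tool_rot: [-0.0, 0.993, 0.12, 0.0]
contact_force: [2.0, -0.1, -3.1]
gripper_width: 0.234
grasp_force: 108.1
```

```bash
python3 go.py .5268 .0885 .0205 13.7
```

```text
t 5.35 [0.5336 0.0619 0.0213] F [ 2.  -0.1 -3.1] w 0.234 108.1
shift [-0.0003 -0.0275  0.0008] turn [-0.03 -0.    0.07] rows 0.5495192509391346
```

arm_command(commands=[0, -0.012, 0, 0, 0, 0, 0, 0, -0.022, 0, 0, 0, 0, 0, 0, -0.027, 0, 0, 0, 0, 0, 0, -0.031, 0, 0, 0, 0, 0, 0, -0.035, 0, 0, 0, 0, 0, 0, -0.039, 0, 0, 0, 0, 0, 0, -0.043, 0, 0, 0, 0, 0])

```text
t: 6.05
eef_pos: [0.5235, 0.1012, 0.0214]
tool_rot: [0.001, 0.993, 0.119, -0.0]
contact_force: [-0.1, -5.6, -0.4]
gripper_width: 0.233
grasp_force: 108.5
```

arm_command(commands=[0, -0.003, 0, 0, 0, 0, 0, 0, -0.006, 0, 0, 0, 0, 0])

```text
t: 6.25
eef_pos: [0.522, 0.1071, 0.0214]
tool_rot: [0.001, 0.993, 0.119, -0.0]
contact_force: [-0.7, -5.4, -0.2]
gripper_width: 0.235
grasp_force: 108.5
```

arm_command(commands=[0, -0.002, 0, 0, 0, 0, 0, 0, -0.004, 0, 0, 0, 0, 0])

```text
t: 6.45
eef_pos: [0.5214, 0.1083, 0.0215]
tool_rot: [0.003, 0.993, 0.117, -0.001]
contact_force: [1.7, -15.9, 2.2]
gripper_width: 0.234
grasp_force: 109.0
```

arm_command(commands=[0, -0.002, 0, 0, 0, 0, 0, 0, -0.002, 0, 0, 0, 0, 0])

```text
t: 6.65
eef_pos: [0.5212, 0.1085, 0.0215]
tool_rot: [0.003, 0.993, 0.116, -0.001]
contact_force: [1.5, -17.4, 2.4]
gripper_width: 0.238
grasp_force: 109.0
```

arm_command(commands=[0, 0.01, 0, 0, 0, 0, 0, 0, 0.03, 0, 0, 0, 0, 0, 0, 0.055, 0, 0, 0, 0, 0, 0, 0.08, 0, 0, 0, 0, 0, 0, 0.1, 0, 0, 0, 0, 0, 0, 0.115, 0, 0, 0, 0, 0, 0, 0.12, 0, 0, 0, 0, 0, 0, 0.12, 0, 0, 0, 0, 0])

```text
t: 7.45
eef_pos: [0.5492, -0.0019, 0.0212]
tool_rot: [-0.0, 0.993, 0.119, 0.0]
contact_force: [-1.1, 0.6, -3.9]
gripper_width: 0.235
grasp_force: 108.4
```

arm_command(commands=[0, 0, 0.003, 0, 0, 0, 0, 0, 0, 0.006, 0, 0, 0, 0, 0, 0, 0.008, 0, 0, 0, 0, 0, 0, 0.008, 0, 0, 0, 0])

```text
t: 7.85
eef_pos: [0.5488, -0.0009, 0.013]
tool_rot: [-0.0, 0.993, 0.12, -0.0]
contact_force: [-0.1, -0.0, -4.6]
gripper_width: 0.235
grasp_force: 108.5
```

```bash
python3 - <<'E'
from h import *
c=read_camera('scene');cv2.imwrite('pics/s5.png',cv2.resize(c['img'][150:350,250:510,::-1],None,fx=3,fy=3,interpolation=2))
E
python3 go.py .5405 .0 .0125 13.7
```

```text
t 7.9 [ 0.5489 -0.0012  0.0131] F [-0.5 -0.3 -4.4] w 0.236 108.5
shift [-0.0079 -0.0032  0.0006] turn [-0.02  0.02  0.09] rows 0.17056146250774792
```

View pics/s5.png

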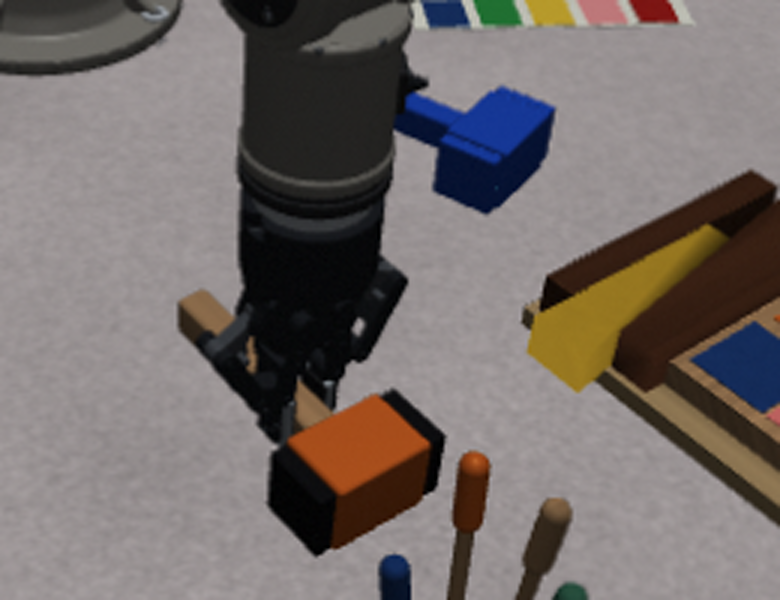

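The wedge sits home with a short jut near (570,360), and the mallet hangs just above the bare table. I lower it the last bit until it touches.

arm_command(commands=[0, 0, 0.001, 0, 0, 0, 0, 0, 0, 0.002, 0, 0, 0, 0, 0, 0, 0.002, 0, 0, 0, 0])

```text
t: 8.2
eef_pos: [0.549, -0.0016, 0.0121]
tool_rot: [0.0, 0.993, 0.12, 0.0]
contact_force: [-5.3, -0.6, 7.2]
gripper_width: 0.239
grasp_force: 110.2
```

arm_command(commands=[0, 0, 0, 0, 0, 0, 0.35, 0, 0, 0, 0, 0, 0, 0.6, 0, 0, 0, 0, 0, 0, 1, 0, 0, 0, 0, 0, 0, 1, 0, 0, 0, 0, 0, 0, 1, 0, 0, 0, 0, 0, 0, 1], force=20)

```text
t: 8.8
eef_pos: [0.5491, -0.0018, 0.0113]
tool_rot: [0.0, 0.993, 0.12, 0.0]
contact_force: [-0.1, -0.0, 0.2]
gripper_width: 1.001
grasp_force: 0.0
```

arm_command(commands=[0, 0, -0.01, 0, 0, 0, 1, 0, 0, -0.03, 0, 0, 0, 1, 0, 0, -0.06, 0, 0, 0, 1, 0, 0, -0.1, 0, 0, 0, 1, 0, 0, -0.14, 0, 0, 0, 1, 0, 0, -0.15, 0, 0, 0, 1, 0, 0, -0.15, 0, 0, 0, 1])

```text
t: 9.5
eef_pos: [0.5504, -0.0017, 0.1637]
tool_rot: [0.0, 0.993, 0.119, 0.002]
contact_force: [-0.4, 0.3, -0.7]
gripper_width: 0.997
grasp_force: 0.0
```

```bash
python3 - <<'E'
from h import *
c=read_camera('scene');cv2.imwrite('pics/s6.png',c['img'][:,:,::-1])
print(get_obs()["contact_force"],get_obs()["t"])
E
```

```text
[-0.48421041  0.04083144 -0.96096421] 9.55
```

View pics/s6.png

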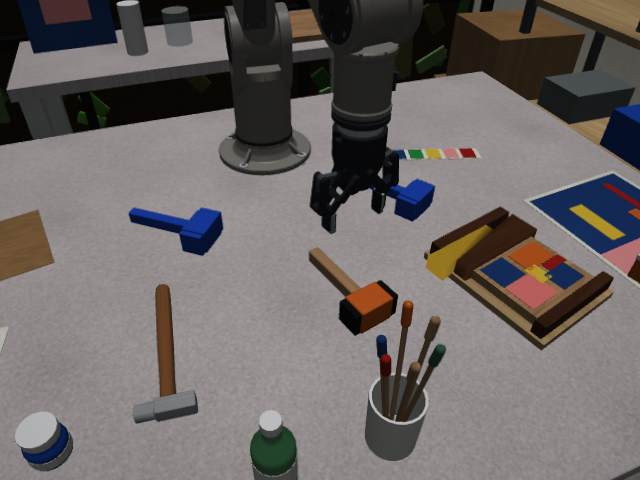

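The mallet lies flat on bare table at (355,295), released. The hammer has not moved, the wedge is home near (450,258), and the gripper is clear.

```bash
python3 -c "
from station import hand_in
print(hand_in())"
```

```text
the job is handed in; nothing more can be done
None
```

I've handed the job in; it returned no verdict. The mallet tapped the wedge about 8–10 mm, was drawn clear, then drove it to a firm stop, and now lies released on the bare table with the steel hammer not visibly moved.

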